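Fit the crank on the hand chopper

ROBOT

A 6-joint arm with a two-finger parallel gripper is mounted at the origin on the work surface. World frame = base frame: x ahead of the robot, y to its left, z up, the work surface at z = 0. Lengths are in m, angles in degrees, forces in N, time in s.
With the tool pointing down it reaches from about 0.4 to 0.825 m from the base axis. Payload 7 kg.
Tool frame: the origin (TCP) lies between the finger pads; the fingertips stand 19 mm ahead of it and the grasp point (between the pads) is the TCP; z points along the fingers, y is the line along which they close (so a half turn about z gives the same grasp; the last joint's range is limited). The gripper opens to 88 mm and grips with 3 to 60 N. Pads are 19 mm wide; open, the fingers measure 130 mm over their backs; the gripper's body (78 mm by 193 mm) begins 47 mm behind the grasp point.
Start: joints at [89.158, 20.546, 0.682, 0, -70.136, -16.507], TCP at [0.201, 0.644, 0.246] pointing down, gripper open.
Joint ranges: [-176.03, 176.03], [-82.01, 121.73], [-58.28, 71.71], [-173.87, 95.51], [-174.79, -0.11], [-173.66, 173.66]. Speed limits (degrees/s): [136.94, 136.94, 172.46, 180, 180, 180].

INTERFACE

Orientations are given as [roll, pitch, yaw] about the fixed x, y, z axes, in that order (R = Rz(yaw) Ry(pitch) Rx(roll)).
In Python, from plant import get_obs, snapshot, close_job, spot_in, spot_point gives the robot as it stands.
- The arm moves only by the tool play_rows, never from a script. Its argument "plan" is a list of rows, each a list of 6 numbers: the shift along the tool's x, y, z in cm, then the turn, a rotation vector about the tool's x, y, z in degrees. A call has 1 to 20 rows; each row shifts and turns the commanded pose from where the row before left it, along the tool's axes as they then stand; what a row does not reach is not made up. A row lasts 1/12 s, in which the tool goes at most 41.7 mm and 7.16 degrees, less where a joint would pass 70% of its speed; a pose out of reach is approached as far as the arm can. A call is refused whole if a number of a shift passes 4.17 or a number of a turn 7.16, either way. A call with a gripper value outside its range is refused whole. "grip" is the finger opening in cm, from 0 to 8.76, set as the call begins (left out, the last holds). The fingers move at their own pace and stop on an object; the grip force is fixed at half the most. Time passes only in rows, so rows that do not move let the fingers close. It gives the time, the measured TCP pose, the force, the opening and the grip force at its end, in the units of the state.
- get_obs(): the state, without advancing time (a new reading comes with each control period).
- snapshot(name): name is "scene" or "top"; returns a dict with "frame" (420x560x3 uint8, red, green, blue), "fx", "fy", "cx", "cy" (pixels), "position" and "attitude" of the camera in the world. Camera axes: x right, y down, z forward; pixel columns grow to the right and rows downward; lengths in m; the calibration is good to about 2 mm. A picture is of the moment at which its call begins. There is no depth.
- close_job(): hands the job in; it is judged then, once.
Trained networks look in the newest picture that a camera, given by its name, has taken for a name from the list of things; names that differ only in an ending like _2 or _b are one class to them, and where a whole thing is asked for, a point or a joint stands for the part that bears it (a point fixed in the world has none). Each returns a list of dicts, best first, with "score" (0 to 1); they miss things now and then, are a little off and sometimes report something else, mostly with a low value. They report only what shows in the picture. A call takes as long as a camera call. They do not tell look-alikes from the thing itself.
- spot_in(camera, thing): "position" ([x, y, z] in m, in world coordinates, good to about 4 mm: the middle of the surface that is visible of it).
- spot_point(camera, thing): "position" ([x, y, z] in m, in world coordinates, good to about 4 mm: a listed point, or the origin of a listed thing).
The state is a dict: "clock": time; "joint_pos": joint angles; "qvel": joint speeds; "tau": joint torques, N m; "tool_pos": TCP position; "orientation": TCP orientation; "force": force on the tool from outside, world axes, zero at the start; "moment": the same for the moment, N m; "opening": finger opening in m; "gripper_force": force on a finger pad.
Only numpy, scipy, OpenCV 4.12 (cv2) and the standard library are available. Lean on these libraries where they do the work, as an engineer would, in place of code of your own. Each camera call takes 0.05 s, during which the arm holds its last target. There are 200 camera calls.

TASK

Put the green crank back on the hand chopper: feel for the splines of its drive spindle without forcing anything, push the crank fully home so that its hub lies flat on the gear housing, then wind it clockwise (seen from above) through a quarter turn to check that it drives. Leave it fitted and let go, and do not disturb the rice bowl, the colander or the clear container.

Things in the scene. Friction and masses are not known exactly. Their poses are not given: they have to be found in the camera images.
- crank: Loose green plastic crank, 110 to 165 g, lying flat as it also lies when fitted. Origin: centre of the hub's underside, on the bore axis; z up the bore, x along the arm towards the knob. Hub, the place to grip: block 34 mm along x, 36 mm over its two flat sides (y), 44 mm high. Arm 22 mm wide, 12 mm thick, underside flush with the hub's.
- hub_top (a point): Centre of the bore's upper mouth, 44 mm above the crank's origin. The splined bore goes right through the hub: six slots 5.8 mm wide, one pointing along the arm (+x), then every 60 degrees; slot bottoms at 11.6 mm radius; the teeth between them reach in to 7.7 mm radius.
- knob_top (a point): Top of the crank's white knob, 95 mm along x and 62 mm above the crank's origin. The knob, 50 mm high and 28 mm across, stands on the arm and spins freely on its pin.
- chopper: Hand-cranked food chopper, held fast to the counter by its suction foot. Clear bowl, white lid 176 mm across with its top at 122 mm, on it a flat grey gear housing 84 mm across with its top at 136 mm. Origin: centre of the foot at counter height, on the spindle axis; z up; the red suction lever points along -x. Its yaw tells nothing about the splines.
- seat (a point): Centre of the gear housing's flat top, on the spindle axis, 136 mm above the counter: here the crank's origin lies when fully home. With slots and splines mismatched the hub's underside stops on the splines' upper ends, 24 mm above the seat.
- spindle_top (a point): Tip of the upright metal spindle, 30 mm above the seat. Its top 6 mm is a plain nose, 8.4 mm across, widening to 14.4; below, down to the seat, six splines 4 mm wide, every 60 degrees, 21.6 mm over their tips, upper ends blunt. The angle at which they stand differs each time and is not measured: feel for it (or look). Play when matched: 5 degrees either way.
- spindle (a joint): How far the spindle has turned since the start (rad, 0 then), clockwise seen from above positive; no stops. It drags with about 0.1 N m: it stands still under a hub turned on it with light pressure (about 6 N), a hard pressed one carries it along.
- rice_bowl: White ceramic rice bowl, 116 mm across, 62 mm high; origin under its centre. To be left alone.
- colander: Red plastic colander, 160 mm across its rim (184 mm over the two grips), 76 mm high; origin under its centre. To be left alone.
- container: Clear container with a white clip lid, 125 x 165 x 74 mm; origin under its centre. To be left alone.
Not all that is in view belongs to the job. Leave any purple look-alike of the crank alone.

How it is judged:
By the outcome, as a careful person would: the job done as asked, in the order asked, and still so for the second after the job is handed in, with the robot touching nothing.
It also fails if it takes over 72 s, if anything falls off the work surface, if the arm or the gripper's body presses on something with over 40 N, if the wrist force passes 120 N, or if a joint passes its speed limit or range.

## Working session

There is one attempt and no reset: what is moved stays moved. The work goes in short steps, Python scripts to look and compute and a tool call to move; the robot and the scene stay as the last step left them, time stands still between calls to the robot, and variables do not carry over. Pictures are saved under pics/ and viewed, at most 10 in all, crops included, and the job is handed in when it is done.

Besides the shell and the picture viewer there is one more tool, called after ">>>" as name(argument=value, ...) on one line, values as JSON. play_rows: Moves the arm, as the interface text tells. Its arguments: {"type":"object","properties":{"plan":{"type":"array","items":{"type":"array","items":{"type":"number"}}},"grip":{"type":"number"}},"required":["plan"]}

```bash
mkdir -p pics; ls
python3 - <<'E'
from plant import *
import cv2,numpy as np
o=get_obs();print(o)
for c in ("top","scene"):
    s=snapshot(c);cv2.imwrite(f"pics/{c}0.png",s["frame"][:,:,::-1])
    print(c,{k:v for k,v in s.items() if k!="frame"})
    for t in ("crank","hub_top","knob_top","chopper","spindle_top","seat","rice_bowl","colander","container"):
        print(t,[(np.round(d["position"],3).tolist(),round(d["score"],2)) for d in spot_point(c,t)])
E
```

```text
pics
{'clock': 0.0, 'joint_pos': array([ 8.91597612e+01,  2.05919461e+01,  6.34473086e-01, -1.81974145e-02,
       -7.01359161e+01, -1.65056902e+01]), 'qvel': array([-0.03266508, -0.020848  , -0.07308237, -0.06589167,  0.02910369,
        0.04904906]), 'tau': array([ 5.02512721e-04, -5.82715523e+01,  2.93049198e+01,  6.99704692e+00,
        6.81616933e-03, -1.63081031e-04]), 'tool_pos': array([0.20115622, 0.64386124, 0.24462825]), 'orientation': array([ 1.79905599e+02, -1.01333675e-02, -1.73521180e+01]), 'force': array([0.11927558, 0.18572935, 0.82378769]), 'moment': array([ 0.01112054,  0.01072972, -0.01309693]), 'gripper_force': 0.0, 'opening': 0.08788523047175846}
top {'fx': 469.8513162779134, 'fy': 469.8513162779134, 'cx': 279.73605583039546, 'cy': 211.07014454958482, 'position': array([0.52480684, 0.04309237, 1.23267475]), 'attitude': array([-175.13335393,    1.05247856,  -90.10502264])}
crank [([0.479, 0.087, -0.002], 0.66), ([0.515, -0.159, 0.0], 0.64), ([0.539, 0.205, 0.002], 0.62), ([0.432, 0.369, 0.002], 0.6), ([0.517, -0.159, 0.167], 0.52)]
hub_top [([0.43, 0.371, 0.042], 
[... 725 characters left out ...]
rray([-135.09520387,   -0.84512062,  133.22667602])}
crank [([0.476, 0.09, 0.002], 0.98), ([0.431, 0.376, -0.002], 0.88), ([0.536, 0.204, 0.001], 0.86), ([0.519, -0.158, -0.004], 0.37)]
hub_top [([0.478, 0.088, 0.044], 0.95), ([0.43, 0.372, 0.046], 0.76), ([0.535, 0.209, 0.038], 0.66), ([0.521, -0.161, 0.164], 0.26)]
knob_top [([0.612, 0.27, 0.066], 0.92), ([0.485, 0.29, 0.06], 0.79), ([0.548, 0.023, 0.062], 0.66)]
chopper [([0.523, -0.158, -0.003], 0.71)]
spindle_top [([0.524, -0.162, 0.167], 0.85)]
seat [([0.523, -0.165, 0.133], 0.67), ([0.61, 0.27, 0.064], 0.2)]
rice_bowl [([0.772, 0.231, 0.003], 0.74)]
colander [([0.765, -0.237, -0.002], 0.61)]
container [([0.762, -0.003, -0.001], 0.82)]
```

View pics/top0.png

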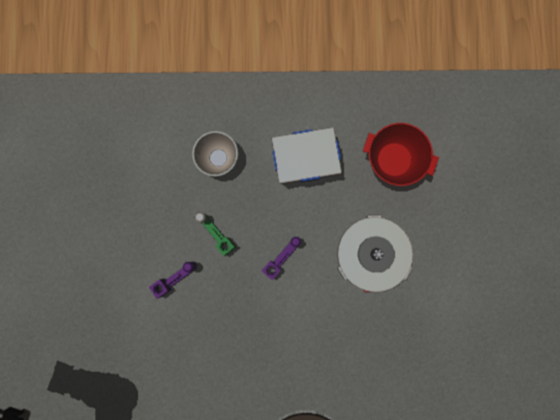

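View pics/scene0.png

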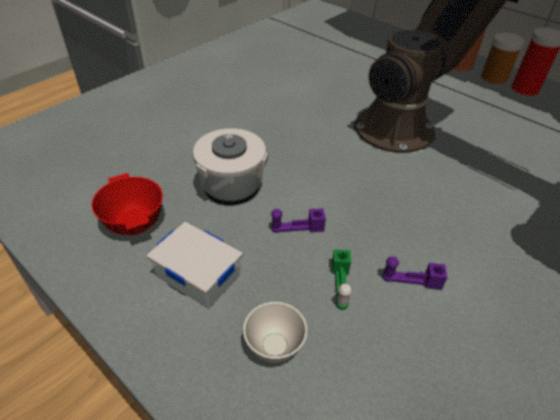

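The green crank is at top-view px hub (226,246), knob (200,217). The purple look-alikes have their hubs at (272,270) and (158,290). The green one fits the description, having a green body and a white knob. The chopper spindle is at (377,254). I'll confirm both in one crop and measure.

```bash
cat > h.py <<'E'
import numpy as np,cv2
from scipy.spatial.transform import Rotation as R
from plant import *
def ray(s,u,v,z):
    d=R.from_euler('xyz',s["attitude"],degrees=True).as_matrix()@np.array([(u-s["cx"])/s["fx"],(v-s["cy"])/s["fy"],1]);p=np.array(s["position"])
    return p+d*(z-p[2])/d[2]
def pix(s,P):
    c=R.from_euler('xyz',s["attitude"],degrees=True).as_matrix().T@(np.array(P)-s["position"])
    return np.array([s["cx"]+s["fx"]*c[0]/c[2],s["cy"]+s["fy"]*c[1]/c[2]])
def rectify(s,c,half,n):  # world-aligned patch at height c[2]: image right=+x, up=+y
    w=np.float32([[-half,half],[half,half],[half,-half],[-half,-half]])
    src=np.float32([pix(s,[c[0]+a,c[1]+b,c[2]]) for a,b in w])
    H=cv2.getPerspectiveTransform(src,np.float32([[0,0],[n,0],[n,n],[0,n]]))
    return cv2.warpPerspective(s["frame"][:,:,::-1],H,(n,n),flags=cv2.INTER_CUBIC)
E
python3 - <<'E'
from h import *
out=[]
for c,sp in (("top",[.517,-.161]),("scene",[.522,-.161])):
    s=snapshot(c)
    out.append(np.hstack([rectify(s,[.565,.235,.044],.09,290),rectify(s,[*sp,.160],.03,290)]))
    f=s["frame"].astype(int);m=((f[...,1]>f[...,0]+40)&(f[...,1]>f[...,2]+40)).astype(np.uint8)
    v,u=np.nonzero(m);print(c,len(u))
    P=np.array([ray(s,a,b,.03)[:2] for a,b in zip(u,v)]);q=P-P.mean(0)
    w,V=np.linalg.eigh(q.T@q);print(P.mean(0),np.degrees(np.arctan2(V[1,1],V[0,1])))
    for t in("hub_top","knob_top","spindle_top"):
        print(t,[(np.round(d["position"],4).tolist(),pix(s,d["position"]).round(1).tolist(),round(d["score"],2)) for d in spot_point(c,t)])
cv2.imwrite("pics/crop1.png",np.vstack(out))
E
```

```text
top 214
[0.5584329  0.22236737] -142.2382305564159
hub_top [([0.4288, 0.372, 0.0451], [157.6, 289.7], 0.95), ([0.5164, -0.1595, 0.1634], [378.2, 254.6], 0.74), ([0.4797, 0.0905, 0.04], [269.7, 269.1], 0.7), ([0.534, 0.2058, 0.0426], [224.1, 247.5], 0.56)]
knob_top [([0.5462, 0.027, 0.0625], [294.8, 242.4], 0.9), ([0.6109, 0.265, 0.063], [199.7, 216.7], 0.89), ([0.4811, 0.2966, 0.0649], [186.1, 269.0], 0.57)]
spindle_top [([0.5168, -0.1573, 0.1644], [377.3, 254.5], 0.86)]
scene 402
[0.55298426 0.21753663] -144.63868736292815
hub_top [([0.4753, 0.0899, 0.0448], [318.1, 213.6], 0.88), ([0.5388, 0.2089, 0.042], [342.6, 257.4], 0.79), ([0.4323, 0.3694, 0.0432], [436.0, 270.0], 0.78)]
knob_top [([0.6109, 0.2698, 0.0679], [346.9, 286.6], 0.89), ([0.4865, 0.2924, 0.0596], [391.5, 259.5], 0.82), ([0.5524, 0.0231, 0.0598], [274.2, 211.7], 0.79)]
spindle_top [([0.5224, -0.1573, 0.1658], [227.1, 134.7], 0.72)]
```

View pics/crop1.png

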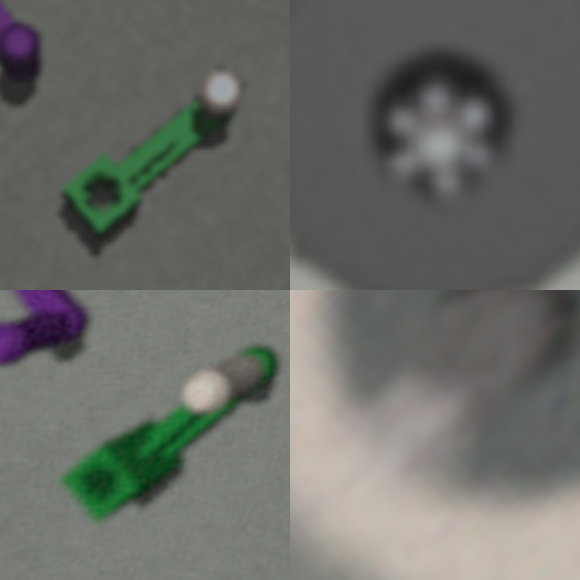

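The crop confirms it. The green crank with the white knob has its bore at about (0.538,0.207) and its arm at about 39°. The spindle's six spline tips are clearly visible in the top crop at (437,97), (478,112), (482,155), (446,182), (400,163) and (401,122). That puts the splines at about 35.5° mod 60 and the axis near (0.518,-0.160).

I'll turn to yaw 39° and go above the hub.

>>> play_rows(plan=[[0, 0, 0, 0, 0, -7.05], [0, 0, 0, 0, 0, -7.05], [0, 0, 0, 0, 0, -7.05], [0, 0, 0, 0, 0, -7.05], [0, 0, 0, 0, 0, -7.05], [0, 0, 0, 0, 0, -7.05], [0, 0, 0, 0, 0, -7.05], [0, 0, 0, 0, 0, -7.05]], grip=7)

```text
clock: 2.07
tool_pos: [0.2013, 0.6443, 0.2456]
orientation: [180.0, -0.0, 39.4]
force: [-0.5, -0.8, -0.3]
opening: 0.0699
gripper_force: 0.0
```

>>> play_rows(plan=[[-0.09, 3.94, 0.6, 0, 0, 0], [-0.09, 3.94, 0.6, 0, 0, 0], [-0.09, 3.94, 0.6, 0, 0, 0], [-0.09, 3.94, 0.6, 0, 0, 0], [-0.09, 3.94, 0.6, 0, 0, 0], [-0.09, 3.94, 0.6, 0, 0, 0], [-0.09, 3.94, 0.6, 0, 0, 0], [-0.09, 3.94, 0.6, 0, 0, 0], [-0.09, 3.94, 0.6, 0, 0, 0], [-0.09, 3.94, 0.6, 0, 0, 0], [-0.09, 3.94, 0.6, 0, 0, 0], [-0.09, 3.94, 0.6, 0, 0, 0], [-0.09, 3.94, 0.6, 0, 0, 0], [-0.09, 3.94, 0.6, 0, 0, 0], [0, 0, 0, 0, 0, 0], [0, 0, 0, 0, 0, 0], [0, 0, 0, 0, 0, 0]])

```text
clock: 3.48
tool_pos: [0.5392, 0.2077, 0.1616]
orientation: [-180.0, -0.0, 39.0]
force: [-0.5, -0.5, 0.1]
opening: 0.0702
gripper_force: 0.0
```

>>> play_rows(plan=[[-0.2, 0, 3.3, 0, 0, 0], [0, 0, 3.3, 0, 0, 0], [0, 0, 3.3, 0, 0, 0], [0, 0, 2.0, 0, 0, 0], [0, 0, 1.0, 0, 0, 0], [0, 0, 0.4, 0, 0, 0], [0, 0, 0, 0, 0, 0], [0, 0, 0, 0, 0, 0]])

```text
clock: 4.15
tool_pos: [0.5381, 0.2078, 0.0298]
orientation: [180.0, -0.1, 39.1]
force: [-0.1, 0.5, 0.4]
opening: 0.0697
gripper_force: 0.0
```

>>> play_rows(plan=[[0, 0, 0, 0, 0, 0], [0, 0, 0, 0, 0, 0], [0, 0, 0, 0, 0, 0], [0, 0, 0, 0, 0, 0], [0, 0, 0, 0, 0, 0], [0, 0, 0, 0, 0, 0], [0, 0, 0, 0, 0, 0], [0, 0, 0, 0, 0, 0]], grip=2.5)

```text
clock: 4.82
tool_pos: [0.5376, 0.2066, 0.0288]
orientation: [180.0, -0.0, 39.1]
force: [-0.4, 0.2, 4.5]
opening: 0.0361
gripper_force: 30.0
```

>>> play_rows(plan=[[0, 0, -2, 0, 0, 0], [0, 0, -4, 0, 0, 0], [0, 0, -4, 0, 0, 0], [0, 0, -4, 0, 0, 0], [0, 0, -4, 0, 0, 0], [0, 0, -2, 0, 0, 0], [0, 0, 0, 0, 0, 0]])

```text
clock: 5.4
tool_pos: [0.5396, 0.2079, 0.2343]
orientation: [179.9, -0.5, 39.1]
force: [1.0, 0.2, -1.6]
opening: 0.0354
gripper_force: 30.0
```

>>> play_rows(plan=[[-2.05, 2.26, 0, 0, 0, 0], [-2.05, 2.26, 0, 0, 0, 0], [-2.05, 2.26, 0, 0, 0, 0], [-2.05, 2.26, 0, 0, 0, 0], [-2.05, 2.26, 0, 0, 0, 0], [-2.05, 2.26, 0, 0, 0, 0], [-2.05, 2.26, 0, 0, 0, 0], [-2.05, 2.26, 0, 0, 0, 0], [-2.05, 2.26, 0, 0, 0, 0], [-2.05, 2.26, 0, 0, 0, 0], [-2.05, 2.26, 0, 0, 0, 0], [-2.05, 2.26, 0, 0, 0, 0], [0, 0, 0, 0, 0, 0], [0, 0, 0, 0, 0, 0], [0, 0, 0, 0, 0, 0]])

```text
clock: 6.65
tool_pos: [0.5167, -0.1589, 0.2276]
orientation: [-179.9, 0.1, 39.0]
force: [1.0, 0.7, -1.7]
opening: 0.0357
gripper_force: 30.0
```

Run:
```python
from h import *
o=get_obs();p=o["tool_pos"];print(o["clock"],p,o["orientation"],o["force"],o["moment"])
for c in("top","scene"):
    s=snapshot(c)
    for t in("hub_top","knob_top","spindle_top","crank"):
        print(c,t,[(np.round(d["position"],4).tolist(),round(d["score"],2)) for d in spot_point(c,t)])
    z=p[2]+.016
    if c=="top": a=rectify(s,[p[0]+.03,p[1]+.02,z],.09,400)
    else:
        b=s["frame"][40:220,140:320,::-1];b=cv2.resize(b,(400,400),interpolation=cv2.INTER_CUBIC)
cv2.imwrite("pics/carry.png",np.hstack([a,b]))
```

```text
6.65 [ 0.51674955 -0.1588854   0.22760204] [-1.79930028e+02  5.39343080e-02  3.89890237e+01] [ 0.98887769  0.70565579 -1.65157596] [-0.02719441 -0.04817216  0.01855932]
top hub_top []
top knob_top [([0.4844, 0.296, 0.0644], 0.96), ([0.5936, -0.099, 0.2576], 0.75)]
top spindle_top [([0.763, -0.2357, -0.0023], 0.21)]
top crank [([0.4322, 0.3674, 0.0013], 0.65)]
scene hub_top [([0.4301, 0.3691, 0.0446], 0.86), ([0.516, -0.1547, 0.2417], 0.59), ([0.4744, 0.0884, 0.0433], 0.59)]
scene knob_top [([0.5501, 0.0199, 0.0595], 0.79), ([0.4874, 0.2935, 0.0592], 0.59), ([0.5917, -0.0974, 0.2665], 0.55)]
scene spindle_top [([0.5221, -0.1605, 0.1661], 0.64)]
scene crank [([0.4289, 0.376, 0.001], 0.91), ([0.4716, 0.092, 0.0001], 0.84), ([0.514, -0.1575, 0.2002], 0.78)]
```

View pics/carry.png

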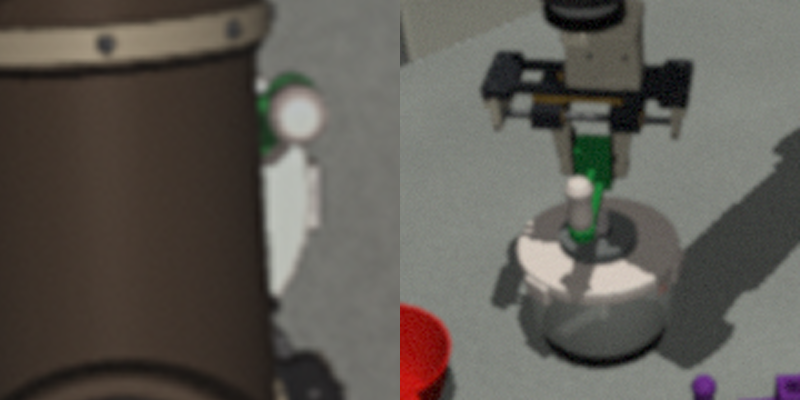

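The crank is held and the hub sits over the TCP within about 2 mm. The top view shows the knob at crop px (298,113), and the scene crop shows the crank hanging level over the spindle. I'll line up with the spindle and descend to just above its nose.

>>> play_rows(plan=[[0.06, 0.25, 0, 0, 0, 3.5], [0, 0, 1.2, 0, 0, 0], [0, 0, 1.2, 0, 0, 0], [0, 0, 0.4, 0, 0, 0], [0, 0, 0, 0, 0, 0], [0, 0, 0, 0, 0, 0], [0, 0, 0, 0, 0, 0], [0, 0, 0, 0, 0, 0]])

```text
clock: 7.82
tool_pos: [0.5197, -0.1605, 0.2013]
orientation: [180.0, -0.0, 35.6]
force: [-0.1, 0.4, -1.5]
opening: 0.0359
gripper_force: 30.0
```

>>> play_rows(plan=[[0, 0, 0.1, 0, 0, 0], [0, 0, 0.1, 0, 0, 0], [0, 0, 0.1, 0, 0, 0], [0, 0, 0.1, 0, 0, 0], [0, 0, 0.1, 0, 0, 0], [0, 0, 0.1, 0, 0, 0], [0, 0, 0, 0, 0, 0], [0, 0, 0, 0, 0, 0]])

```text
clock: 8.48
tool_pos: [0.5193, -0.1605, 0.1944]
orientation: [-180.0, 0.0, 35.6]
force: [0.1, 0.5, -1.8]
opening: 0.0359
gripper_force: 30.0
```

>>> play_rows(plan=[[0, 0, 0.1, 0, 0, 0], [0, 0, 0.1, 0, 0, 0], [0, 0, 0.1, 0, 0, 0], [0, 0, 0.1, 0, 0, 0], [0, 0, 0, 0, 0, 0], [0, 0, 0, 0, 0, 0]])

```text
clock: 8.98
tool_pos: [0.5193, -0.1605, 0.1905]
orientation: [-180.0, 0.0, 35.5]
force: [0.5, 0.2, -1.0]
opening: 0.036
gripper_force: 30.0
```

Run:
```python
from h import *
o=get_obs();print(o["tool_pos"],o["force"],o["moment"])
```

```text
[ 0.51928394 -0.16045286  0.19048316] [ 0.47841705  0.15784886 -0.98086494] [-0.07711896 -0.00451448 -0.01644623]
```

>>> play_rows(plan=[[0, 0, 0.1, 0, 0, 0], [0, 0, 0.05, 0, 0, 0], [0, 0, 0.05, 0, 0, 0], [0, 0, 0, 0, 0, 0], [0, 0, 0, 0, 0, 0]])

```text
clock: 9.4
tool_pos: [0.5194, -0.1604, 0.1886]
orientation: [180.0, -0.0, 35.6]
force: [-0.3, 0.3, -1.5]
opening: 0.0359
gripper_force: 30.0
```

>>> play_rows(plan=[[0, 0, 0.05, 0, 0, 0], [0, 0, 0.05, 0, 0, 0], [0, 0, 0, 0, 0, 0], [0, 0, 0, 0, 0, 0]])

```text
clock: 9.73
tool_pos: [0.5191, -0.1603, 0.1874]
orientation: [-180.0, 0.0, 35.5]
force: [-0.8, 1.2, -1.0]
opening: 0.0359
gripper_force: 30.0
```

>>> play_rows(plan=[[0, 0, 0.05, 0, 0, 0], [0, 0, 0.05, 0, 0, 0], [0, 0, 0.05, 0, 0, 0], [0, 0, 0, 0, 0, 0], [0, 0, 0, 0, 0, 0]])

```text
clock: 10.15
tool_pos: [0.519, -0.1604, 0.1859]
orientation: [-180.0, 0.0, 35.5]
force: [-1.9, 1.9, -1.3]
opening: 0.0356
gripper_force: 30.0
```

>>> play_rows(plan=[[0, 0, 0.05, 0, 0, 0], [0, 0, 0.05, 0, 0, 0], [0, 0, 0, 0, 0, 0], [0, 0, 0, 0, 0, 0]])

```text
clock: 10.48
tool_pos: [0.5191, -0.1604, 0.185]
orientation: [-180.0, 0.0, 35.5]
force: [-3.8, 4.0, -0.2]
opening: 0.036
gripper_force: 30.0
```

>>> play_rows(plan=[[-0.01, -0.06, 0, 0, 0, 0], [0, 0, 0, 0, 0, 0], [0, 0, 0, 0, 0, 0], [0, 0, 0, 0, 0, 0]])

```text
clock: 10.82
tool_pos: [0.519, -0.1601, 0.185]
orientation: [180.0, -0.0, 35.5]
force: [-1.5, 0.3, -1.7]
opening: 0.0354
gripper_force: 30.0
```

Run:
```python
from h import *
o=get_obs();print(o["tool_pos"],o["force"],o["moment"])
```

```text
[ 0.51902571 -0.16013616  0.18503729] [-1.52531679  0.33457765 -1.65078653] [ 0.12544727  0.52375759 -0.0224771 ]
```

>>> play_rows(plan=[[-0.02, -0.01, 0.05, 0, 0, 0], [0, 0, 0.05, 0, 0, 0], [0, 0, 0.05, 0, 0, 0], [0, 0, 0, 0, 0, 0], [0, 0, 0, 0, 0, 0]])

```text
clock: 11.23
tool_pos: [0.5189, -0.1601, 0.1836]
orientation: [180.0, -0.0, 35.6]
force: [-0.6, 0.3, -0.2]
opening: 0.0358
gripper_force: 30.0
```

Run:
```python
from h import *
o=get_obs();print(o["tool_pos"],o["force"],o["moment"])
```

```text
[ 0.51893694 -0.16009153  0.1836335 ] [-0.5828823   0.25498009 -0.19076045] [0.01026579 0.10396972 0.01189547]
```

>>> play_rows(plan=[[0, 0, 0.05, 0, 0, 0], [0, 0, 0.05, 0, 0, 0], [0, 0, 0.05, 0, 0, 0], [0, 0, 0.05, 0, 0, 0], [0, 0, 0, 0, 0, 0], [0, 0, 0, 0, 0, 0]])

```text
clock: 11.73
tool_pos: [0.5187, -0.1601, 0.1815]
orientation: [180.0, 0.0, 35.6]
force: [-0.8, -0.3, -1.2]
opening: 0.0359
gripper_force: 30.0
```

Run:
```python
from h import *
o=get_obs();print(o["tool_pos"],o["force"],o["moment"])
```

```text
[ 0.5187106  -0.16009887  0.18153568] [-0.84548903 -0.27138514 -1.23708152] [-0.05226165  0.01628886  0.03839412]
```

Engaged: the hub is about 7 mm below the spline tops with no axial force. I'll keep pushing gently.

>>> play_rows(plan=[[0, 0, 0.1, 0, 0, 0], [0, 0, 0.1, 0, 0, 0], [0, 0, 0.1, 0, 0, 0], [0, 0, 0.1, 0, 0, 0], [0, 0, 0.1, 0, 0, 0], [0, 0, 0.1, 0, 0, 0], [0, 0, 0, 0, 0, 0], [0, 0, 0, 0, 0, 0]])

```text
clock: 12.4
tool_pos: [0.5186, -0.1601, 0.1755]
orientation: [-180.0, 0.0, 35.6]
force: [-0.0, -0.6, -1.7]
opening: 0.036
gripper_force: 30.0
```

>>> play_rows(plan=[[0, 0, 0.1, 0, 0, 0], [0, 0, 0.1, 0, 0, 0], [0, 0, 0.1, 0, 0, 0], [0, 0, 0.1, 0, 0, 0], [0, 0, 0.1, 0, 0, 0], [0, 0, 0.1, 0, 0, 0], [0, 0, 0, 0, 0, 0], [0, 0, 0, 0, 0, 0]])

```text
clock: 13.07
tool_pos: [0.5187, -0.1601, 0.1695]
orientation: [-180.0, 0.0, 35.6]
force: [-1.3, 0.4, -0.4]
opening: 0.036
gripper_force: 30.0
```

>>> play_rows(plan=[[0, 0, 0.1, 0, 0, 0], [0, 0, 0.1, 0, 0, 0], [0, 0, 0.1, 0, 0, 0], [0, 0, 0.1, 0, 0, 0], [0, 0, 0, 0, 0, 0], [0, 0, 0, 0, 0, 0]])

```text
clock: 13.57
tool_pos: [0.5187, -0.1601, 0.1655]
orientation: [-180.0, 0.0, 35.6]
force: [-0.5, 0.4, -1.3]
opening: 0.0359
gripper_force: 30.0
```

>>> play_rows(plan=[[0, 0, 0.05, 0, 0, 0], [0, 0, 0.05, 0, 0, 0], [0, 0, 0.05, 0, 0, 0], [0, 0, 0, 0, 0, 0], [0, 0, 0, 0, 0, 0]])

```text
clock: 13.98
tool_pos: [0.5187, -0.1601, 0.1648]
orientation: [180.0, -0.0, 35.6]
force: [-2.0, 2.0, 5.1]
opening: 0.0359
gripper_force: 30.0
```

The hub seats at TCP z ≈ 0.1648, exactly where the seat height predicts, with a contact force of about 6 N. I'll press a touch more and start winding clockwise.

>>> play_rows(plan=[[-0.01, -0.02, 0.05, 0, 0, 0], [0, 0, 0, 0, 0, 0], [0, 0, 0, 0, 0, 0], [0, 0, 0, 0, 0, 0]])

```text
clock: 14.32
tool_pos: [0.5187, -0.1601, 0.1648]
orientation: [179.9, -0.0, 35.6]
force: [-3.3, 1.6, 8.4]
opening: 0.0357
gripper_force: 30.0
```

>>> play_rows(plan=[[0, 0, -0.02, 0, 0, 3], [0, 0, 0, 0, 0, 3], [0, 0, 0, 0, 0, 3], [0, 0, 0, 0, 0, 3], [0, 0, 0, 0, 0, 3], [0, 0, 0, 0, 0, 3], [0, 0, 0, 0, 0, 3], [0, 0, 0, 0, 0, 3], [0, 0, 0, 0, 0, 0], [0, 0, 0, 0, 0, 0]])

```text
clock: 15.15
tool_pos: [0.5185, -0.16, 0.1648]
orientation: [180.0, -0.0, 11.5]
force: [-3.8, 2.8, 7.1]
opening: 0.0357
gripper_force: 30.0
```

Run:
```python
from h import *
o=get_obs();print(o["tool_pos"],o["orientation"],o["force"],o["moment"])
```

```text
[ 0.51852804 -0.16003077  0.16477879] [ 1.79976117e+02 -3.44256206e-02  1.15467395e+01] [-3.75550969  2.78262221  7.06293091] [ 0.62478128  1.3726407  -0.04889379]
```

>>> play_rows(plan=[[-0.03, -0.03, 0, 0, 0, 3], [0, 0, 0, 0, 0, 3], [0, 0, 0, 0, 0, 3], [0, 0, 0, 0, 0, 3], [0, 0, 0, 0, 0, 3], [0, 0, 0, 0, 0, 3], [0, 0, 0, 0, 0, 3], [0, 0, 0, 0, 0, 3], [0, 0, 0, 0, 0, 3], [0, 0, 0, 0, 0, 3], [0, 0, 0, 0, 0, 3], [0, 0, 0, 0, 0, 3], [0, 0, 0, 0, 0, 0], [0, 0, 0, 0, 0, 0]])

```text
clock: 16.32
tool_pos: [0.5184, -0.1603, 0.1648]
orientation: [180.0, -0.1, -24.5]
force: [-2.1, -0.5, 6.7]
opening: 0.036
gripper_force: 30.0
```

Run:
```python
from h import *
o=get_obs();print(o["tool_pos"],o["orientation"],o["force"],o["moment"],o["joint_pos"])
```

```text
[ 0.5183931  -0.16034347  0.16476374] [ 1.79966581e+02 -7.45493184e-02 -2.44520334e+01] [-2.1024961  -0.49927572  6.70487469] [-0.61041604  0.86770445  0.02436787] [  3.5578626   12.04920465 -22.59665108   0.07846744 -55.30404668
  61.94544507]
```

>>> play_rows(plan=[[-0.02, 0, 0, 0, 0, 3], [0, 0, 0, 0, 0, 3], [0, 0, 0, 0, 0, 3], [0, 0, 0, 0, 0, 3], [0, 0, 0, 0, 0, 3], [0, 0, 0, 0, 0, 3], [0, 0, 0, 0, 0, 3], [0, 0, 0, 0, 0, 3], [0, 0, 0, 0, 0, 3], [0, 0, 0, 0, 0, 3], [0, 0, 0, 0, 0, 3], [0, 0, 0, 0, 0, 3], [0, 0, 0, 0, 0, 0], [0, 0, 0, 0, 0, 0]])

```text
clock: 17.48
tool_pos: [0.5181, -0.1606, 0.1648]
orientation: [180.0, -0.1, -60.5]
force: [-2.4, -4.5, 5.3]
opening: 0.0355
gripper_force: 30.0
```

Run:
```python
from h import *
o=get_obs();print(o["tool_pos"],o["orientation"],o["force"],o["moment"])
s=snapshot("scene");b=cv2.resize(s["frame"][80:230,150:320,::-1],(680,600),interpolation=cv2.INTER_CUBIC)
cv2.imwrite("pics/wound.png",b)
for t in("hub_top","knob_top","crank"): print(t,[(np.round(d["position"],4).tolist(),round(d["score"],2)) for d in spot_point("scene",t)])
```

```text
[ 0.51807104 -0.16059956  0.16475751] [ 1.79987890e+02 -9.28464495e-02 -6.04541721e+01] [-2.44074691 -4.45817662  5.2540726 ] [-1.25973978  0.8762135   0.0014697 ]
hub_top [([0.429, 0.3723, 0.0447], 0.83), ([0.5182, -0.1557, 0.1802], 0.78), ([0.4735, 0.0873, 0.0443], 0.71), ([0.5239, -0.1614, -0.0053], 0.55), ([0.7743, 0.2287, 0.0019], 0.25)]
knob_top [([0.5659, -0.2408, 0.1995], 0.71), ([0.5487, 0.0209, 0.06], 0.65), ([0.4895, 0.2952, 0.0601], 0.57)]
crank [([0.4759, 0.0934, 0.0009], 0.93), ([0.4304, 0.3758, 0.0019], 0.88), ([0.5167, -0.1612, 0.1393], 0.73)]
```

View pics/wound.png

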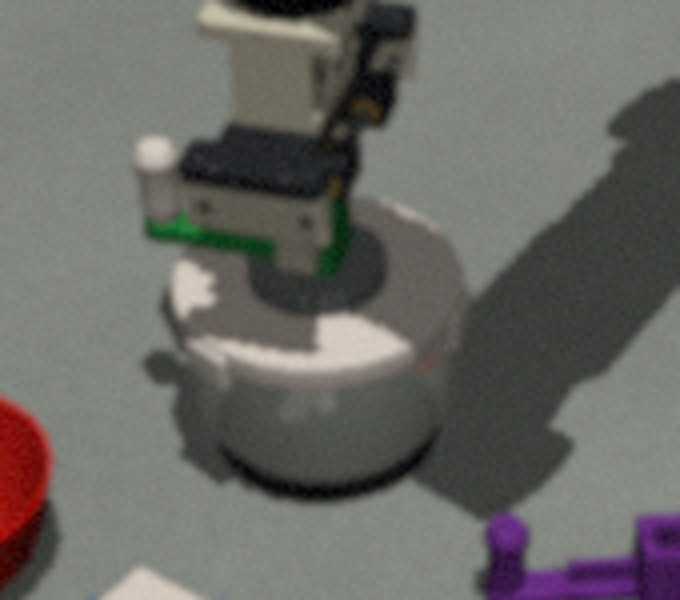

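The scene crop shows the crank seated on the housing: hub around px (325,250), arm pointing to the knob at (155,155), and the wound angle as commanded. I'll take up the spline play with 3° more, relieve the side load, let go and rise.

>>> play_rows(plan=[[0.03, 0.05, 0, 0, 0, 3], [0, 0, -0.03, 0, 0, 0], [0, 0, 0, 0, 0, 0], [0, 0, 0, 0, 0, 0]])

```text
clock: 18.02
tool_pos: [0.518, -0.1606, 0.1648]
orientation: [-180.0, -0.1, -63.4]
force: [-1.7, -2.9, 5.6]
opening: 0.036
gripper_force: 30.0
```

>>> play_rows(plan=[[0, 0, 0, 0, 0, 0], [0, 0, 0, 0, 0, 0], [0, 0, 0, 0, 0, 0], [0, 0, 0, 0, 0, 0], [0, 0, 0, 0, 0, 0], [0, 0, 0, 0, 0, 0], [0, 0, 0, 0, 0, 0], [0, 0, 0, 0, 0, 0]], grip=7)

```text
clock: 18.68
tool_pos: [0.5176, -0.1601, 0.164]
orientation: [180.0, 0.0, -63.4]
force: [-0.1, 0.0, -0.1]
opening: 0.0695
gripper_force: 0.0
```

>>> play_rows(plan=[[0, 0, -0.3, 0, 0, 0], [0, 0, -0.5, 0, 0, 0], [0, 0, -1, 0, 0, 0], [0, 0, -2, 0, 0, 0], [0, 0, -3, 0, 0, 0], [0, 0, -3, 0, 0, 0], [0, 0, -3, 0, 0, 0], [-3, 0, -1, 0, 0, 0], [-4, 0, 0, 0, 0, 0], [-4, 0, 0, 0, 0, 0], [-4, 0, 0, 0, 0, 0], [-4, 0, 0, 0, 0, 0], [-4, 0, 0, 0, 0, 0], [-4, 0, 0, 0, 0, 0], [0, 0, 0, 0, 0, 0], [0, 0, 0, 0, 0, 0]])

```text
clock: 20.02
tool_pos: [0.3963, 0.0835, 0.3035]
orientation: [-179.9, 0.0, -63.1]
force: [0.1, -0.7, 0.2]
opening: 0.0702
gripper_force: 0.0
```

Run:
```python
from h import *
o=get_obs();print(o["clock"],o["tool_pos"],o["force"],o["opening"])
s=snapshot("scene");b=cv2.resize(s["frame"][60:260,90:320,::-1],(460,400),interpolation=cv2.INTER_CUBIC)
for t in("hub_top","knob_top"): print(t,[(np.round(d["position"],4).tolist(),round(d["score"],2)) for d in spot_point("scene",t)])
s=snapshot("top");a=rectify(s,[.54,-.18,.18],.11,340);a=cv2.resize(a,(340,400))
for t in("hub_top","knob_top","rice_bowl","colander","container"): print(t,[(np.round(d["position"],4).tolist(),round(d["score"],2)) for d in spot_point("top",t)])
cv2.imwrite("pics/final.png",np.hstack([b,a]))
```

```text
20.0167 [0.39626959 0.08349295 0.30346211] [ 0.09677595 -0.71064791  0.16854696] 0.07022469414298102
hub_top [([0.4766, 0.0862, 0.0466], 0.94), ([0.4301, 0.3703, 0.0459], 0.72), ([0.5155, -0.1538, 0.1777], 0.68)]
knob_top [([0.5592, -0.2426, 0.2018], 0.76), ([0.4886, 0.2935, 0.0608], 0.69), ([0.5516, 0.0217, 0.0599], 0.67)]
hub_top [([0.4815, 0.0906, 0.0415], 0.86), ([0.5177, -0.162, 0.1805], 0.75), ([0.4312, 0.37, 0.0444], 0.66)]
knob_top [([0.5447, 0.0275, 0.0611], 0.74), ([0.4842, 0.2952, 0.0664], 0.72), ([0.5628, -0.2418, 0.1968], 0.56)]
rice_bowl [([0.7717, 0.2265, 0.0036], 0.86)]
colander [([0.7644, -0.2317, -0.0019], 0.86)]
container [([0.7628, -0.0034, -0.0029], 0.61)]
```

View pics/final.png

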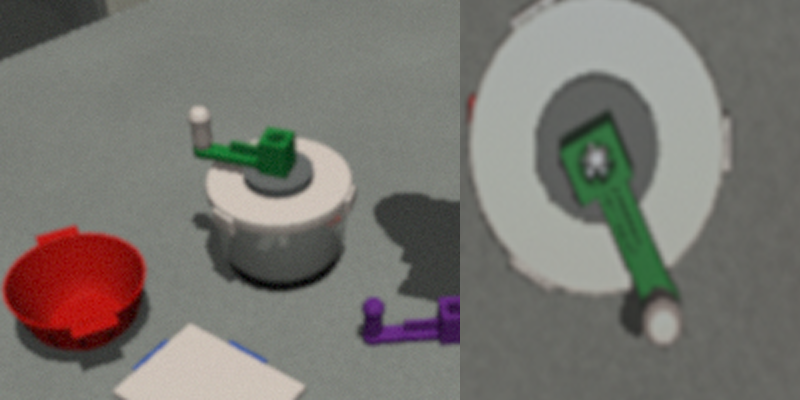

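The crank sits fitted and flat: in the final picture its hub is at px (277,150) left and (595,158) right, with the knob at (662,322). The measured hub top at z = 0.180 equals 0.136 + 0.044. The other items have not moved and the gripper is clear, so I'm handing in.

```bash
python3 -c "
from plant import *
print(close_job())"
```

```text
the job is handed in; nothing more can be done
None
```

The green crank is fitted fully home on the chopper, wound about 99° clockwise (allowing for play in the splines, a quarter turn at the spindle) and released; the bowl, colander and container were not disturbed, and the job is handed in.

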